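# Tip the spectacle case into the loading channel and press it home

## Task

The spectacle case stands on end in the mouth of the loading channel. Tip it over, by pushing it near its top, so that it falls along the channel onto its underside, neither lifting it nor shoving it along while it stands; then slide it along the channel up to the sprung rubber pad of the stop and press it there steadily with about 10 newtons for a second, at no time pushing with more than 20. Leave it lying flat against the pad, and do not disturb the other things on the board.

Things in the scene. Friction and masses are not known exactly. Their poses are not given: they have to be found in the camera images.
- case_center (a point): centre of the closed hard spectacle case, 164 long, 64 wide, 43 thick, 0.17 to 0.35 kg (lid stays shut), standing on one end in the mouth of the channel. Its y runs along its length: up at the start, along the channel to the stop once it lies. Its z is its thickness, underside to lid: away from the stop at the start, up once it lies.
- case_top (a point): centre of the case's upper end, 82 mm along y from its centre; the leading end once it lies. Past about 15 degrees of tilt the case falls by itself; pushed lower than about a third of its height it may slide upright instead. After the fall its rear end lies about where its stop-side lower edge stood, within some 20 mm.
- channel: fixed metal loading channel: floor plate 445 x 110, top 8 mm above the board; two rails 12 wide, tops 22 mm above the board, 78 mm apart inside. Origin at board-top height on the centre line, within 15 mm of below the standing case's middle; x runs from the open mouth to the stop, y left of that, z up. Floor from x = -80 to +365 mm, rails -20 to +365. Sliding the lying case takes 0.5 to 4 N.
- pad_zone (a point): fixed point on the channel's centre line, x = 265, 32 mm above the board. The rubber pad (50 wide, 17 to 47 mm above the board) faces the mouth somewhere within 30 mm before or behind it: its grey stop block (55 high, knob to 76) is clamped differently each time and not reported, so see or feel it. Its spring gives 1 mm per 3 N, 10 mm in all.
- board_top (a point): centre of the top of the fixed raised plywood work board, 350 x 640 mm, 90 mm above the bench, on which the channel and all listed things stand
- glue_bottle_mid (a point): small white bottle with a pointed nozzle and a band, 35 mm across, 98 high, standing beside the channel; point half-way up (bystander)
- tape_roll_mid (a point): small dark roll of tape, 56 across, 19 high, lying beside the channel; point at its centre (bystander)
- screw_bin_mid (a point): small open bin 60 x 85 x 28 high beside the channel; point at its centre (bystander)
- driver_mid (a point): slim screwdriver 163 long, 13 thick, lying beside the channel; point at its centre (bystander)
- specs_a_mid (a point): black spectacle frame 48 x 145 x 46 at the left end of the board; point at its centre (bystander)
- big_tape_mid (a point): large roll of packing tape, 92 across, 48 high, at the left end of the board; point at its centre (bystander)

How it is judged (in metres and radians):
On the way, in this order (a step that is already met when the one before it is completed fails the run):
1. the case has been tipped over and lies on its underside in the channel (angle between case_center's own z axis and vertical below 0.06 rad and z of case_center in the frame of channel below 0.034 m and angle between the y axis of case_center and the x axis of channel, either way round below 0.12 rad and y of case_center in the frame of channel between -0.012 and 0.012 m), for 0.2 s.
2. the lying case is pressed against the pad with 6 to 16 N for 0.6 s (all of step 1 and contact force between pad_c0 and case between 6 and 16 N), for 0.6 s.
At the end, for the whole second after the job is handed in: the case lies at rest flat on its underside in the channel (within 0.06 rad of level, 0.12 rad of the channel's line, 12 mm of its centre line) with its leading end within 3.5 mm of the pad (all of step 1 and y of pad_c0 in the frame of case_center below 0.0895 m and linear speed of case below 0.01 m/s); the robot touches nothing.
It fails at once if the robot pushes the case, or the case the pad, with more than 20 N (contact force between any of the arm, the fingers, pad_c0 and case above 20 N).
It fails at once if the case is lifted (z of case_center in the frame of channel above 0.11 m).
It fails at once if the case is shoved along by more than 35 mm while it stands (angle between case_center's own y axis and vertical below 0.2 rad and distance of case_center from where it was at the start of the episode above 0.035 m).
It fails at once if another thing on the board is moved by more than 25 mm (distance of any of glue_bottle_mid, tape_roll_mid, screw_bin_mid, driver_mid, specs_a_mid, big_tape_mid from where it was at the start of the episode above 0.025 m).
It also fails if it takes over 69 s, if anything falls off the work surface, if the arm or the gripper's body presses on something with over 40 N, if the wrist force passes 120 N, or if a joint passes its speed limit or range.

## Robot

A 7-joint arm with a two-finger parallel gripper is mounted at the origin on a cart in front of the work surface, level with it; the furniture and walls round the work are solid. World frame = base frame: x ahead of the robot, y to its left, z up, the work surface at z = 0. Lengths are in mm, angles in rad, forces in N, time in s.
With the tool pointing down it reaches from about 425 to 975 mm from the base axis. Payload 16.7 kg.
Tool frame: the origin (TCP) lies on the centre line of the jaws, within the pads' length; the fingertips stand 17 mm ahead of it and the grasp point (between the pads) lies 2 mm behind it (bot.nose_length is the distance from the TCP to the fingertips, in mm); z points along the fingers, y is the direction in which the jaws open and shut (so a half turn about z gives the same grasp; the last joint's range is limited). The gripper opens to 85 mm and grips with 20 to 120 N. Pads are 22 mm wide; open, the fingers measure 114 mm over their backs; the gripper's body (76 mm by 85 mm) begins 54 mm behind the grasp point. The pads swing forward as they close: fully open they stand 13 mm farther back than shut.
Start: joints at [1.065, 0.426, 0.074, 1.606, -0.034, 1.111, -0.067], TCP at [235.097, -632.698, 248.302] pointing down, gripper open.
Joint ranges: [-2.85, 2.85], [-0.5, 2.14], [-1.23, 1.37], [0.21, 2.46], [-1.02, 4.16], [0.16, 2.05], [-2.73, 2.73]. Speed limits (rad/s): [1.89, 1.89, 2.39, 2.39, 3.01, 3.01, 3.01].

## Interface

Orientations are given as a unit quaternion [w, x, y, z].
In Python, from rig import bot gives the robot as it stands. The module is installed in compiled form; this text tells all that it offers. Calls block until the motion is done:
- bot.move_to(position, orientation): joint-space move of the TCP to a pose.
- bot.movel(position, velocity=150, attitude=None, contact_N=None): straight line of the TCP; attitude=None keeps the orientation; velocity is the mean speed in mm/s. With contact_N (N) it stops when the force on the tool has changed by that much, and returns True; else False.
- bot.move_j(angles): joint-space move.
- bot.release() and bot.grab(newtons=None): open the fingers fully, or close them until they stop; newtons is the grip in N (None keeps the last).
- bot.dwell(seconds).
- bot.inverse_kinematics(position, orientation): joint angles nearest the present ones, or None.
- bot.get_obs(): the state.
- bot.capture(name): name is "scene" or "side" or "wrist"; returns (picture, depth): 420x560x3 uint8, blue, green, red; 420x560 float32, mm along the optical axis (not along the pixel's ray), 0 where there is no reading.
- bot.camera_model(name): a dict with "fx", "fy", "cx", "cy" (pixels), "rvec" (rotation vector, rad) and "tvec" (3), from world to camera coordinates, as OpenCV has them; the wrist camera has in their place "mount" (4x4, takes a point from camera to tool coordinates, whose origin is the TCP and whose axes are the flange's). Camera axes: x right, y down, z forward; pixel columns grow to the right and rows downward; lengths in mm; the calibration is good to about 2 mm. A picture is of the moment at which its call begins: read the wrist's pose just before it. camera_model takes no time and is no camera call.
A pose or a line that the arm cannot do raises bot.Unreachable and nothing moves.
- bot.job_done(): hands the job in, once; it reports no verdict.
Trained networks look in the newest picture that a camera, given by its name, has taken for a name from the list of things; names that differ only in an ending like _2 or _b are one class to them, and where a whole thing is asked for, a point or a joint stands for the part that bears it (a point fixed in the world has none). Each returns a list of dicts, best first, with "confidence" (0 to 1); they miss things now and then, are a little off and sometimes report something else, mostly with a low value. They report only what shows in the picture. A call takes as long as a camera call.
- bot.spot_in(camera, target): "centre" ([x, y, z] in mm, in the coordinates of the camera as it stood for that picture, good to about 4 mm: the middle of the surface that is visible of it).
- bot.pinpoint(camera, target): "centre" ([x, y, z] in mm, in the coordinates of the camera as it stood for that picture, good to about 4 mm: a listed point, or the origin of a listed thing).
The state is a dict: "time": time; "q": joint angles; "qvel": joint speeds; "effort": joint torques, N m; "tcp_pos": TCP position; "eef_rot": TCP orientation; "force": force on the tool from outside, world axes, zero at the start; "torque": the same for the moment, N m; "width": opening from 0.0 (shut) to 1.0 (fully open).
Only numpy, scipy, OpenCV 4.12 (cv2) and the standard library are available. Lean on these libraries where they do the work, as an engineer would, in place of code of your own. Each camera call takes 0.05 s, during which the arm holds its last target. There are 200 camera calls.

## Working session

There is one attempt and no reset: what is moved stays moved. The work goes in short steps, each a Python script; the robot and the scene stay as the last script left them, time stands still between calls to the robot, and variables do not carry over. Pictures are saved under pics/ and viewed, about 8 in all and at most 12, crops included, and the job is handed in when it is done.

```bash
mkdir -p pics
cat > h.py <<'E'
import numpy as np, cv2
from rig import bot
from scipy.spatial.transform import Rotation as R
def T(cam):
    m=bot.camera_model(cam)
    if 'mount' in m:
        o=bot.get_obs(); q=o['eef_rot']; A=np.eye(4); A[:3,:3]=R.from_quat([q[1],q[2],q[3],q[0]]).as_matrix(); A[:3,3]=o['tcp_pos']
        return A@np.array(m['mount']),m
    A=np.eye(4); r=R.from_rotvec(np.ravel(m['rvec'])).as_matrix(); A[:3,:3]=r.T; A[:3,3]=-r.T@np.ravel(m['tvec']); return A,m
def w(A,p): return (A[:3,:3]@np.array(p)+A[:3,3])
def cloud(A,m,d):
    v,u=np.mgrid[:d.shape[0],:d.shape[1]]
    P=np.stack([(u-m['cx'])/m['fx']*d,(v-m['cy'])/m['fy']*d,d],-1)
    W=P@A[:3,:3].T+A[:3,3]; W[d<=0]=np.nan; return W
E
python3 - <<'E'
from h import *
np.set_printoptions(precision=1,suppress=True)
o=bot.get_obs();print(o['time'],o['force'],o['eef_rot'])
for c in ['scene','side']:
    A,m=T(c); im,d=bot.capture(c); cv2.imwrite(f'pics/{c}0.png',im); np.savez(f'{c}0.npz',im=im,d=d,A=A)
    print(c,A[:3,3],A[:3,2])
    for t in ['case_center','case_top','channel','pad_zone','board_top','glue_bottle_mid','tape_roll_mid','screw_bin_mid','driver_mid']:
        print(t,[(w(A,x['centre']),round(x['confidence'],2)) for x in bot.pinpoint(c,t)[:2]])
E
```

```text
0.0 [ 1.   0.1 -0.3] [-0.   1.   0.2 -0. ]
scene [-98.  542.7 998.5] [ 0.5 -0.5 -0.7]
case_center [(array([ 514.2, -205.5,  182. ]), 0.9)]
case_top [(array([ 514.2, -202.6,  261.4]), 0.67)]
channel [(array([ 516.4, -196.9,   88. ]), 0.55)]
pad_zone [(array([521.2,  68.1, 124. ]), 0.72)]
board_top []
glue_bottle_mid [(array([609.7,  51.7, 137.4]), 0.8)]
tape_roll_mid [(array([ 428.1, -181.4,   97.5]), 0.92)]
screw_bin_mid [(array([ 614.8, -230.9,  105.1]), 0.88), (array([ 513.4, -202.7,  263. ]), 0.67)]
driver_mid [(array([602.1, -51.8,  93.8]), 0.74), (array([609. ,  52.3, 137.3]), 0.2)]
side [ 470.9 -780.7  534.1] [ 0.1  0.9 -0.4]
case_center [(array([ 512.3, -203.8,  181.8]), 0.86)]
case_top [(array([525.3,  71.7, 127.3]), 0.59), (array([ 517.1, -204.6,  264.8]), 0.58)]
channel [(array([ 515.2, -196.1,   92.3]), 0.84)]
pad_zone [(array([525.5,  69.1, 124.3]), 0.77)]
board_top [(array([ 514. , -204.4,  179.6]), 0.63)]
glue_bottle_mid [(array([608. ,  54.9, 138.8]), 0.86), (array([640.4, 246. , 112.4]), 0.26)]
tape_roll_mid [(array([ 425.7, -176.6,   97.8]), 0.58)]
screw_bin_mid [(array([ 619.1, -231.4,  103.4]), 0.78)]
driver_mid [(array([600.9, -56.8,  94.5]), 0.66)]
```

Run:
```python
from h import *
np.set_printoptions(precision=1,suppress=True)
for c in ['scene','side']:
    f=np.load(f'{c}0.npz'); A=f['A']; m=bot.camera_model(c); W=cloud(A,m,f['d'])
    x,y,z=W[...,0],W[...,1],W[...,2]
    # rails tops z~112
    k=(abs(z-112)<3)&(x>445)&(x<590)&(y>-200)&(y<160)
    for y0 in range(-210,160,40):
        s=k&(abs(y-y0)<6); l=x[s&(x<515)]; r=x[s&(x>515)]
        print(c,y0,len(l),np.nanmedian(l) if len(l) else 0,len(r),np.nanmedian(r) if len(r) else 0)
    k=(z>125)&(z<140)&(x>470)&(x<570)&(y>20)&(y<150)
    print('block',k.sum(), [np.nanpercentile(a[k],[1,5,50,95,99]) for a in(x,y)])
    k=(z>120)&(z<262)&(x>450)&(x<580)&(y>-270)&(y<-150)
    print('case',k.sum(), [np.nanpercentile(a[k],[1,5,50,95,99]) for a in(x,y)])
    k=(z>250)&(x>450)&(x<580)&(y>-270)&(y<-150)
    print('top',[np.nanpercentile(a[k],[1,5,50,95,99]) for a in(x,y,z)])
```

```text
scene -210 0 0 0 0
scene -170 24 468.18978720158884 19 557.5974021674649
scene -130 20 470.0651734421043 14 557.9878480825993
scene -90 18 472.0649103354237 22 560.420805490656
scene -50 23 472.2119957113418 16 563.9700671274702
scene -10 23 474.08047175008375 20 562.8428756858355
scene 30 23 474.3270222362664 23 563.5314545773763
scene 70 19 478.3414570284136 19 567.990190697074
scene 110 25 479.3749337342286 0 0
scene 150 31 478.81098697787587 25 569.9576292062472
block 250 [array([486.6, 487.5, 514.9, 549.4, 556.6]), array([ 87.8,  88.7, 112.7, 138.4, 139.1])]
case 1748 [array([480.4, 481.8, 498.5, 541.7, 546. ]), array([-223.4, -219.2, -182.7, -179.3, -178.3])]
top [array([481.8, 482.9, 509.5, 542.3, 546. ]), array([-223.7, -221.7, -196.9, -180.4, -179.1]), array([250.3, 252.3, 261.5, 264.3, 265.1])]
side -210 0 0 0 0
side -170 23 468.3390092578756 24 557.8912910898177
side -130 22 471.11242114506274 10 562.6850417019442
side -90 19 472.14598774459415 3 565.7976317047331
side -50 18 472.39362094499126 0 0
side -10 15 474.5054680879737 0 0
side 30 12 475.613348143988 0 0
side 70 10 476.75064585689563 0 0
side 110 10 477.809706430393 0 0
side 150 9 479.03947821171437 6 570.7299558145091
block 104 [array([488.3, 490.8, 522.9, 554.9, 557.6]), array([104.2, 104.9, 107.8, 110.6, 111. ])]
case 3211 [array([481.2, 483.5, 512.6, 542.1, 544.8]), array([-226.6, -226. , -224.3, -205.8, -185.6])]
top [array([482. , 484.2, 512.4, 541.6, 543.8]), array([-226.1, -225.6, -216.9, -185. , -182. ]), array([250.2, 251.4, 261.7, 262.7, 263.2])]
```

View pics/scene0.png

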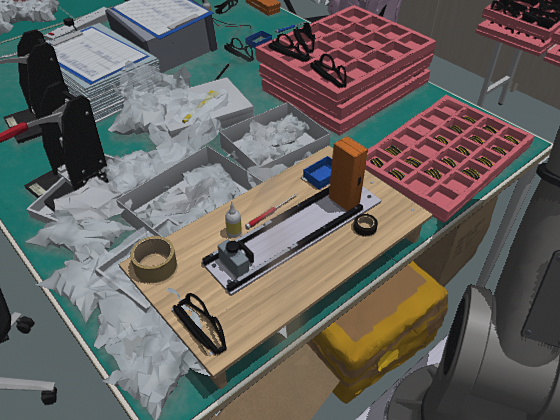

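View pics/side0.png

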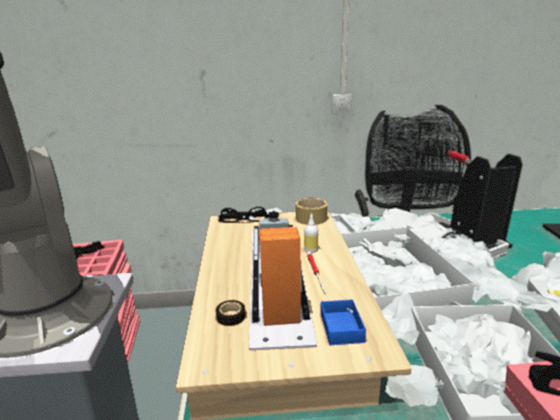

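The scene view shows the orange case upright at about (348,175), the stop at (237,258), the bin at (318,175), the tape at (367,225) and the bottle at (234,218). The side view shows the case centred between the rails, with the channel running clear behind it. The channel line is x ≈ 513 + 0.0345·(y+170), and the case face on the mouth side is at y ≈ -226.

```bash
cat >> h.py <<'E'
a=0.0345
def cl(y,z): return [513+a*(y+170),y,z]
def quat(flip=0):
    s=1-2*flip; X=np.array([np.sin(a),np.cos(a),0])*s; Z=np.array([0,0,-1.]); Y=np.cross(Z,X)
    q=R.from_matrix(np.stack([X,Y,Z],1)).as_quat(); return [q[3],*q[:3]]
E
python3 - <<'E'
from h import *
np.set_printoptions(precision=2,suppress=True)
best=None
for f in (0,1):
    j=bot.inverse_kinematics(cl(-290,254),quat(f)); j2=bot.inverse_kinematics(cl(-80,135),quat(f)); print(f,j,j2)
    if j is not None and j2 is not None:
        c=np.abs(np.array(j)-bot.get_obs()['q']).max()
        if best is None or c<best[0]: best=(c,f)
f=best[1]; open('flip','w').write(str(f)); print('flip',f)
bot.grab(20); bot.move_to(cl(-290,300),quat(f)); bot.movel(cl(-290,256),100)
o=bot.get_obs(); print(o['time'],o['tcp_pos'],o['force'],o['width'])
A,m=T('side'); im,d=bot.capture('side'); cv2.imwrite('pics/side1.png',im[150:350,150:420].repeat(2,0).repeat(2,1))
E
```

```text
0 [ 0.66  0.29 -0.31  1.79  0.1   1.07  0.28] [ 0.44  0.36 -0.48  2.03  0.23  0.81 -0.21]
1 [ 0.22  0.28  0.22  1.82 -0.07  1.06 -2.7 ] [-0.85  0.66  1.21  2.09 -0.78  0.95 -2.38]
flip 0
3.9833 [ 508.94 -290.24  256.2 ] [0.29 0.44 0.74] -0.0012564598283632605
```

View pics/side1.png

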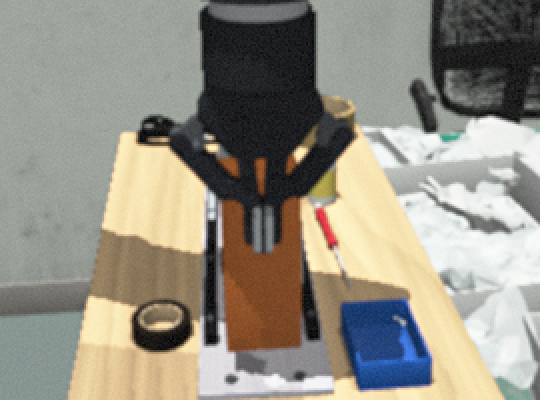

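The closed fingers sit centred behind the upper part of the case. I'll push gently.

Run:
```python
from h import *
np.set_printoptions(precision=2,suppress=True)
bot.movel(cl(-245,256),60)
y=-245
while y<-165:
    y+=5; h=bot.movel(cl(y,256),25,contact_N=6); o=bot.get_obs(); print(y,h,o['tcp_pos'][1],o['force'])
    if h: break
    if y in(-210,-190,-175):
        A,m=T('side'); im,d=bot.capture('side'); r=bot.pinpoint('side','case_top')
        t=[w(A,k['centre']) for k in r]; print('top',t)
        if t and t[0][2]<180 and t[0][1]<40: break
bot.dwell(.4)
for c in('side','scene'):
    A,m=T(c); im,d=bot.capture(c); cv2.imwrite(f'pics/{c}2.png',im)
    print([(w(A,k['centre']),k['confidence']) for t in('case_center','case_top') for k in bot.pinpoint(c,t)[:1]])
print(bot.get_obs()['time'])
```

```text
-240 False -239.92959979460264 [-0.14  0.4  -0.11]
-235 False -234.82173376397793 [ 0.23 -0.24 -0.5 ]
-230 False -229.81159878224378 [-0.55 -0.15 -0.75]
-225 False -224.79159390334374 [ 0.65 -0.55  0.64]
-220 False -219.8203126277713 [ 0.01 -0.81 -0.52]
-215 False -214.79693683966377 [-0.63 -0.46 -0.54]
-210 False -209.79563352444322 [-0.18 -0.77 -0.35]
top [array([ 516.98, -175.11,  264.72])]
-205 False -204.79889143896827 [-0.1  -0.62  0.04]
-200 False -199.77006938495302 [-0.16 -0.19 -0.7 ]
-195 False -194.81380638413356 [-0.67  0.23 -0.07]
-190 False -189.80590847712628 [-0.24 -0.63  0.33]
top [array([516.34, -14.36, 120.85])]
[(array([510.68, -93.57, 118.47]), 0.83), (array([514.7 , -14.63, 120.39]), 0.58)]
[(array([516.24, -97.19, 123.33]), 0.81), (array([516.42, -13.92, 120.43]), 0.94)]
9.6833
```

View pics/scene2.png

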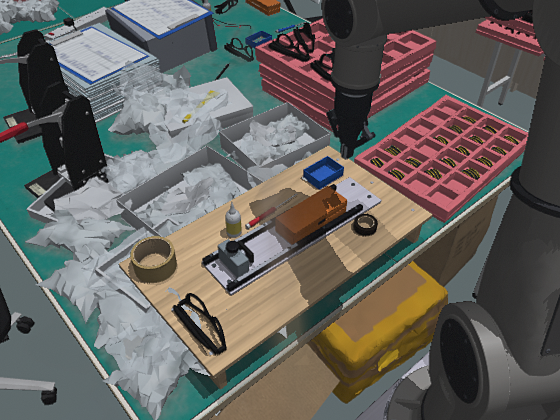

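The case lies flat in the channel, spanning about (275–347, 190–245), and nothing else has moved. Next I'll slide it to the pad and press.

Run:
```python
from h import *
np.set_printoptions(precision=2,suppress=True)
def F(n=6):
    s=[]
    for _ in range(n): bot.dwell(.02); s.append(bot.get_obs()['force'])
    return np.mean(s,0)
bot.movel(cl(-225,256),100); bot.movel(cl(-225,136),100)
f0=F(10); print('f0',f0)
h=bot.movel(cl(-196,136),30,contact_N=5); print(h)
y=bot.get_obs()['tcp_pos'][1]; fr=[]; hit=False
while y<-60:
    y+=5 if y<-125 else 2.5
    h=bot.movel(cl(y,136),25 if y<-125 else 10,contact_N=7); o=bot.get_obs(); f=-(o['force']-f0)[1]; fr.append(f)
    print(round(y,1),h,o['tcp_pos'][1],round(f,2),end=' | ')
    if h or (y>-130 and f>7): break
print(bot.get_obs()['time'],F()-f0)
for c in('side','scene'):
    A,m=T(c); bot.capture(c)
    print([(w(A,k['centre']),k['confidence']) for t in('case_center','case_top') for k in bot.pinpoint(c,t)[:1]])
```

```text
f0 [-0.14 -0.01 -0.11]
False
-191.2 False -191.0577026906327 0.85 | -186.2 False -186.07511792444757 -0.2 | -181.2 False -180.98395159671156 0.0 | -176.2 False -175.9440268820046 -0.06 | -171.2 False -170.94246900251997 -0.02 | -166.2 False -165.96265510436396 1.28 | -161.2 False -160.96065104656589 -0.26 | -156.2 False -155.96719814217462 0.3 | -151.2 False -150.94572401846247 0.59 | -146.2 False -145.98298838581238 -0.23 | -141.2 False -140.94188324318367 0.77 | -136.2 False -135.9711758204694 0.32 | -131.2 False -130.96192855950383 0.06 | -126.2 False -125.97832833020381 0.57 | -121.2 False -121.1163285814119 -0.19 | -118.7 False -118.59071410888079 0.26 | -116.2 False -116.06081762222522 0.68 | -113.7 False -113.57006144964758 -0.75 | -111.2 False -111.07015875245236 0.56 | -108.7 False -108.56727549917309 0.85 | -106.2 False -106.08718038764691 0.09 | -103.7 False -103.57229947589812 0.17 | -101.2 False -101.08829654419873 0.1 | -98.7 False -98.5561175046662 0.19 | -96.2 False -96.0317404119994 0.36 | -93.7 False -93.54798123756159 0.7 | -91.2 False -91.06572499800836 0.6 | -88.7 False -88.58587990062998 -0.02 | -86.2 False -86.5886971111903 4.52 | -83.7 False -84.8837171065847 10.02 | 24.3583 [ 0.24 -9.75  0.11]
[(array([521.47,   6.8 , 120.97]), 0.84)]
[(array([524.01,   5.23, 119.98]), 0.63), (array([525.55,  88.64, 121.05]), 0.71)]
```

The pad was felt at TCP y ≈ -88, and the push is now about 9.8 N. I'll add a little, hold, then back off slowly.

Run:
```python
from h import *
np.set_printoptions(precision=2,suppress=True)
bot.movel(cl(-83.2,136),5)
for i in range(14): bot.dwell(.1); print(round(-bot.get_obs()['force'][1],1),end=' ')
y=-83.2
for i in range(14): y-=.5; bot.movel(cl(y,136),3)
print('rel',bot.get_obs()['force'])
bot.movel(cl(-130,136),40); bot.movel(cl(-160,260),150)
bot.dwell(.3)
for c in('side','scene'):
    A,m=T(c); im,d=bot.capture(c); cv2.imwrite(f'pics/{c}3.png',im); 
    print([(w(A,k['centre']),round(k['confidence'],2)) for t in('case_center','case_top','glue_bottle_mid','tape_roll_mid','screw_bin_mid','driver_mid') for k in bot.pinpoint(c,t)[:1]])
    if c=='scene': cv2.imwrite('pics/scene3c.png',cv2.resize(im[150:310,170:410],None,fx=3,fy=3))
    W=cloud(A,m,d); x,y,z=[W[...,i] for i in range(3)]
    k=(z>137)&(z<146)&(abs(x-521)<25)&(y>-100)&(y<100); print('case top y',np.nanpercentile(y[k],[1,5,95,99]),'z',np.nanpercentile(z[k],[5,95]))
print(bot.get_obs()['time'])
```

```text
10.8 9.5 10.2 10.5 10.4 10.7 11.4 11.6 10.2 11.2 10.5 10.3 11.3 11.8 rel [ 0.08 -0.04  0.13]
[(array([518.12,   6.38, 120.88]), 0.73), (array([527.23,  84.98, 122.67]), 0.71), (array([606.36,  57.51, 138.1 ]), 0.65), (array([ 424.73, -178.01,   97.4 ]), 0.56), (array([602.16, -54.29,  94.32]), 0.68)]
case top y [-78.7  -76.17  59.04  76.52] z [139.89 142.61]
[(array([520.76,   2.47, 123.56]), 0.56), (array([519.94,  84.22, 120.73]), 0.84), (array([614.18,  48.96, 138.76]), 0.84), (array([ 426.55, -177.42,   99.75]), 0.86), (array([ 615.41, -232.81,  105.16]), 0.55), (array([604.38, -51.3 ,  93.84]), 0.75)]
case top y [-74.44 -67.53  84.49  92.42] z [138.47 144.11]
33.9917
```

View pics/scene3c.png

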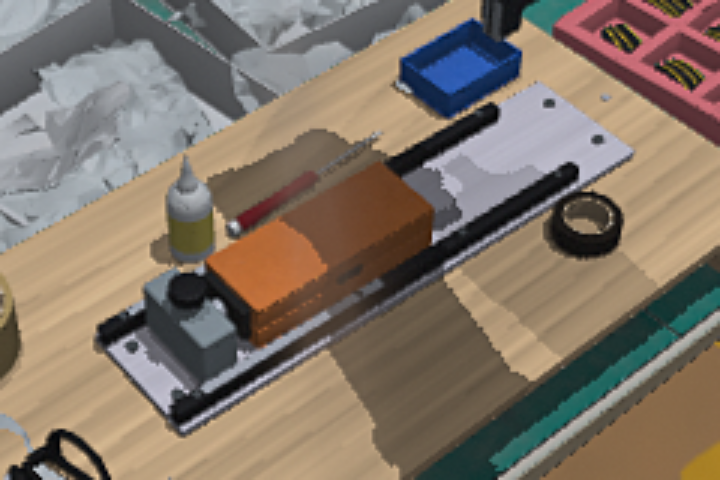

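The crop shows the case flat between the rails (205–435, 165–340) with its leading end against the stop's pad, and the other things in place. The gripper is clear, so I'm handing in.

```bash
python3 -c "
from rig import bot
print(bot.get_obs()['time'],bot.get_obs()['force']); bot.job_done()"
```

```text
33.9917 [-1.01459057  0.26219816  0.46159728]
the job is handed in; nothing more can be done
```

I tipped the case over, slid it to the pad, pressed it there and backed off. The job is handed in at 34 s of the allowed 69 s.

- **Tipping:** I pushed with the closed fingers near the top, at less than 1 N. The case fell flat onto its underside along the channel.
- **Pressing:** I felt the pad, then held about 10–12 N at the wrist for 1.4 s. Every reading I took stayed under 12 N.
- **Last checks:** After the slow release the case lies level on the floor and near the channel's centre line. Its leading end looks seated on the pad in the picture, with the gripper clear.
- **Other things:** The bottle, tape roll, bin and driver read within about 6 mm of where they started, which is within the networks' scatter. I did not measure the spectacle frame or the big tape roll, but the robot stayed well away from them.
- **What I could not confirm closely:**
    - The networks' estimates of the leading end differed by a few millimetres: y = 88.6 mm while pressed, 84–85 mm after release. That is too coarse to confirm the 3.5 mm limit. I rely on the slow release and the picture instead.
    - The last network query in the side view did not find the bin, though the scene view did.

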